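Dock the sample tray in the autosampler and lock it

ROBOT

A 6-joint arm with a two-finger parallel gripper is mounted at the origin on a cart in front of the work surface, level with it; the furniture and walls round the work are solid. World frame = base frame: x ahead of the robot, y to its left, z up, the work surface at z = 0. Lengths are in m, angles in rad, forces in N, time in s.
With the tool pointing down it reaches from about 0.375 to 0.9 m from the base axis. Payload 3.1 kg.
Tool frame: the origin (TCP) lies where the fingers leave the gripper's body, on its centre line; the fingertips stand 70 mm ahead of it and the grasp point (between the pads) lies 51 mm ahead of it; z points along the fingers, y is the line along which they close (so a half turn about z gives the same grasp; the last joint's range is limited). The gripper opens to 87 mm and grips with 3 to 60 N. Pads are 19 mm wide; open, the fingers measure 117 mm over their backs; the gripper's body (75 mm by 190 mm) begins 51 mm behind the grasp point.
Start: joints at [-1.45, 0.527, 1.433, -0, 1.181, -0.178], TCP at [0.185, -0.597, 0.292] pointing down, gripper open.
Joint ranges: [-3.08, 3.08], [-0.75, 2.2], [0.22, 2.44], [-1.43, 4.57], [0, 2.65], [-2.85, 2.85]. Speed limits (rad/s): [2.79, 2.79, 3.14, 3.14, 3.14, 3.14].

INTERFACE

Orientations are given as a unit quaternion [x, y, z, w].
In Python, from rig import robot gives the robot as it stands.
- The arm moves only by the tool send_rows, never from a script. Its argument "deltas" is text: rows parted by semicolons, each of 7 numbers parted by spaces: the shift along the tool's x, y, z in mm, then the turn, a rotation vector about the tool's x, y, z in degrees, then the opening, from 0 (shut) to 1 (fully open). A call has 1 to 10 rows; each row shifts and turns the commanded pose from where the row before left it, along the tool's axes as they then stand; what a row does not reach is not made up. A row lasts 1/8 s, in which the tool goes at most 62.5 mm and 10.7 degrees, less where a joint would pass 70% of its speed; a pose out of reach is approached as far as the arm can. A call is refused whole if a number of a shift passes 62.5 or a number of a turn 10.7, either way. A call with a gripper value outside its range is refused whole. The fingers move at their own pace and stop on an object; "newtons" is the grip in N (left out, the last holds). Time passes only in rows, so rows that do not move let the fingers close. It gives the time, the measured TCP pose, the force, the opening and the grip force at its end, in the units of the state.
- robot.get_obs(): the state, without advancing time (a new reading comes with each control period).
- robot.camera(name): name is "scene" or "top"; returns a dict with "image" (420x560x3 uint8, red, green, blue), "depth" (420x560 float32, m along the optical axis (not along the pixel's ray), 0 where there is no reading), "fovy" (degrees; the focal length in pixels is half the picture's height over the tangent of half this angle, whatever the lens; pixels are square), "cx", "cy" (the principal point, pixels), "rvec" (rotation vector, rad) and "tvec" (3), from world to camera coordinates, as OpenCV has them. Camera axes: x right, y down, z forward; pixel columns grow to the right and rows downward; lengths in m; the calibration is good to about 2 mm. A picture is of the moment at which its call begins.
- robot.hand_in(): hands the job in; it is judged then, once.
Trained networks look in the newest picture that a camera, given by its name, has taken for a name from the list of things; names that differ only in an ending like _2 or _b are one class to them, and where a whole thing is asked for, a point or a joint stands for the part that bears it (a point fixed in the world has none). Each returns a list of dicts, best first, with "p" (0 to 1); they miss things now and then, are a little off and sometimes report something else, mostly with a low value. They report only what shows in the picture. A call takes as long as a camera call.
- robot.find_in(camera, thing): "box" ([left, top, right, bottom] in pixels, round what is visible of it).
- robot.cut_out(camera, thing): "region" (420x560 bool, what is visible of it) and "box" ([left, top, right, bottom] in pixels, round what is visible of it).
The state is a dict: "time": time; "q": joint angles; "joint_velocities": joint speeds; "joint_torque": joint torques, N m; "position": TCP position; "tool_rot": TCP orientation; "ft_force": force on the tool from outside, world axes, zero at the start; "moment": the same for the moment, N m; "grip_width": finger opening in m; "grip_force": force on a finger pad.
Only numpy, scipy, OpenCV 4.12 (cv2) and the standard library are available. Lean on these libraries where they do the work, as an engineer would, in place of code of your own. Each camera call takes 0.05 s, during which the arm holds its last target. There are 200 camera calls.

TASK

Load the sample tray into the autosampler: with a fingertip, gently push the tray along its rails towards the sampler head until it drops down level into the locating notches, without running it into the head. Then push the red keeper tab fully home, so that the keeper slides over the edge of the tray. Only push: do not lift the tray, keep the vials standing in their holes, and leave the other things on the bench where they are.

Things in the scene. Friction and masses are not known exactly. Their poses are not given: they have to be found in the camera images.
- dock: autosampler dock fixed to the bench: grey base plate 150 x 440 x 8 mm, two rails and a white sampler head at one end. Origin on the bench surface midway between the rails; z up, y along the rails to the head, x across. Place and heading vary; the head is about to the robot's left, the keeper on the robot's side. Side guides at x = +-57 to +-65 mm, 32 mm high, leave the tray 2 mm play.
- rail_entry (a point): middle between the open ends of the rails, dock y = -165 mm, at the height of their running surface, 22 mm above the bench. Rails centred at dock x = -49 and +49 mm, ending at y = +150 mm. Each has two notches 5 mm deep: a short one at y = -13 to +3 mm, a long one at y = +88 to +122 mm. The tray's long leading skids bridge the short notches; they fit only the long ones.
- seat (a point): where the tray's origin lies when seated: dock y = +55 mm, 17 mm above the bench. Here the tray drops level by 5 mm under its own weight and is caught, with 2 mm of play along the rails either way. Push slowly (50 mm/s or less): pushed fast it can skip the notches and run on to the head. Beyond the dock a fixed wire file rack 265 mm high stands at world x over 0.73 m, y = -0.08 to +0.15 m.
- head_face (a point): middle of the face of the sampler head that looks along the rails, dock y = +155 mm, 100 mm above the bench. The head is a white box 142 mm wide, 171 mm high, reaching to y = +255 mm. From it a needle arm 30 mm wide reaches back over the rails to y = +115 mm; its underside is 140 mm, the needle tip 102 mm above the bench.
- tray: loose sample tray, about 0.35 to 0.65 kg: aluminium plate 110 (x) x 150 (y) x 6 mm with a blue 12-hole vial block 66 x 100 x 20 mm. Origin in its centre at the underside of its skids; axes nearly the dock's. Above the origin: plate 8 to 14, block top 34, vial tops 50 mm. Unseated its origin is 22 mm above the bench, at the start at dock y = -55 to 0 mm. Sliding takes about 1 to 6 N.
- tray_flange (a point): centre of the outer face of the tray's upright push flange, the aluminium plate across its end away from the sampler head: 70 mm wide (x), 4 mm thick, top edge 47 mm above the tray's origin. The point lies 75 mm from the tray's origin towards tray -y and 34 mm above it. Push it towards +y; the space behind it is free.
- keeper (a joint): travel of the sliding keeper in m: 0 drawn back clear of the tray, 0.018 fully home, its steel tongue 15 mm over the tray's edge. Moves along dock +x, stays where it is left, takes 2 to 3 N. The tongue (24 mm wide, underside 33 mm above the bench) passes over the tray only when the tray has dropped (plate top 31 mm); otherwise it strikes the tray's edge.
- keeper_tab (a point): centre of the outer face of the keeper's red upright thumb tab, 26 mm wide (along dock y), 6 mm thick, from 33 to 64 mm above the bench. The point is 50 mm above the bench at dock y = +30 mm, dock x = -98 mm plus the keeper's travel. Push it towards dock +x; the space outside it is free.
- vial_a: 2 ml screw vial, amber glass, blue cap, 12 mm wide, 32 mm high, standing loose in a hole of the tray's block at tray x = -21, y = 42 mm; origin at the centre of its underside, 18 mm above the tray's origin, its top 50 mm above it
- vial_b: 2 ml screw vial, clear glass, red cap, 12 mm wide, 32 mm high, standing loose in a hole of the tray's block at tray x = 0, y = 42 mm; origin at the centre of its underside, 18 mm above the tray's origin, its top 50 mm above it
- vial_c: 2 ml screw vial, amber glass, white cap, 12 mm wide, 32 mm high, standing loose in a hole of the tray's block at tray x = 21, y = 18 mm; origin at the centre of its underside, 18 mm above the tray's origin, its top 50 mm above it
- vial_d: 2 ml screw vial, clear glass, blue cap, 12 mm wide, 32 mm high, standing loose in a hole of the tray's block at tray x = -21, y = -6 mm; origin at the centre of its underside, 18 mm above the tray's origin, its top 50 mm above it
- vial_e: 2 ml screw vial, amber glass, red cap, 12 mm wide, 32 mm high, standing loose in a hole of the tray's block at tray x = 0, y = -6 mm; origin at the centre of its underside, 18 mm above the tray's origin, its top 50 mm above it
- glass_beaker: empty 100 ml glass beaker, 51 mm wide, 68 mm high, standing free at the front left of the bench; origin at the centre of its underside; a bystander
- liner_jar: small white jar with a white screw lid, 49 mm wide, 46 mm high, at the front right; origin at the centre of its underside; a bystander
- tape_roll: roll of white label tape lying flat, 58 mm wide, 19 mm high, near the right edge; origin at the centre of its underside; a bystander
- wool_jar: white jar with a red screw lid, 61 mm wide, 59 mm high, at the front right; origin at the centre of its underside; a bystander
- spanner: small open-ended spanner, 128 mm long, 5 mm thick, lying flat at the front; origin at the centre of its underside; a bystander

How it is judged:
On the way:
1. the tray has dropped into its locating notches while the keeper is still drawn back (z of tray in the frame of dock below 0.019 m and y of tray in the frame of dock between 0.05 and 0.06 m and angle between the z axis of tray and the z axis of dock, either way round below 0.03 rad and value of joint keeper below 0.006 m), for 0.2 s.
At the end, for the whole second after the job is handed in: The tray lies level in its notches (origin under 19 mm above the bench, within 5 mm of dock y = +55 mm) and at rest, the keeper is at least 14.5 mm home over its edge, and all five vials stand in their holes (z of tray in the frame of dock below 0.019 m and y of tray in the frame of dock between 0.05 and 0.06 m and angle between the z axis of tray and the z axis of dock, either way round below 0.03 rad and value of joint keeper above 0.0145 m and linear speed of tray below 0.02 m/s and z of each of vial_a, vial_b, vial_c, vial_d, vial_e in the frame of tray below 0.022 m and angle between each of vial_a, vial_b, vial_c, vial_d, vial_e's own z axis and vertical below 0.25 rad); the robot touches nothing.
It fails at once if the tray is lifted off its rails (more than 6 mm above them) (z of tray in the frame of dock above 0.028 m).
It fails at once if the tray overruns its notches and is run up against the sampler head (origin past dock y = +74 mm; it touches at +80 mm) (y of tray in the frame of dock above 0.074 m).
It fails at once if a vial is lifted or knocked out of its hole (z of any of vial_a, vial_b, vial_c, vial_d, vial_e in the frame of tray above 0.028 m).
It fails at once if another thing on the bench is moved more than 20 mm (distance of any of glass_beaker, liner_jar, tape_roll, wool_jar, spanner from where it was at the start of the episode above 0.02 m).
It also fails if it takes over 48 s, if anything falls off the work surface, if the arm or the gripper's body presses on something with over 40 N, if the wrist force passes 120 N, or if a joint passes its speed limit or range.

## Working session

There is one attempt and no reset: what is moved stays moved. The work goes in short steps, Python scripts to look and compute and a tool call to move; the robot and the scene stay as the last step left them, time stands still between calls to the robot, and variables do not carry over. Pictures are saved under pics/ and viewed, at most 10 in all, crops included, and the job is handed in when it is done.

Besides the shell and the picture viewer there is one more tool, called after "Emit:" by a JSON object that holds its "method" and its "body". send_rows: Moves the arm, as the interface text tells. Its arguments: {"type":"object","properties":{"deltas":{"type":"string"},"newtons":{"type":"number"}},"required":["deltas"]}

```bash
mkdir -p pics
cat > h.py <<'E'
import numpy as np, cv2
from rig import robot
def cam(n):
    c=robot.camera(n); c['R']=cv2.Rodrigues(np.array(c['rvec'],float))[0]; c['t']=np.array(c['tvec'],float).ravel()
    c['f']=210/np.tan(np.radians(c['fovy'])/2); return c
def pts(c):
    v,u=np.mgrid[0:420,0:560]; d=c['depth']
    P=np.stack([(u-c['cx'])/c['f']*d,(v-c['cy'])/c['f']*d,d],-1)
    W=(P-c['t'])@c['R']; W[d==0]=np.nan; return W
def proj(c,p):
    q=c['R']@np.array(p)+c['t']; return q[:2]/q[2]*c['f']+[c['cx'],c['cy']]
E
python3 - <<'E'
from h import *
o=robot.get_obs(); print(o['position'],o['tool_rot'],o['time'])
for n in ['top','scene']:
    c=cam(n); cv2.imwrite(f'pics/{n}0.png',c['image'][...,::-1]); W=pts(c)
    print(n,c['fovy'],-c['R'].T@c['t'])
    for t in ['dock','tray','tray_flange','keeper_tab','keeper']:
        for r in robot.cut_out(n,t)[:1]:
            m=r['region']; w=W[m]; w=w[~np.isnan(w[:,0])]
            print(t,r['p'],r['box'],np.median(w,0).round(3),w.min(0).round(3),w.max(0).round(3))
E
```

```text
[ 0.18454362 -0.59653092  0.29127339] [ 9.88782127e-01  1.49361129e-01  2.26335993e-05 -1.07606177e-03] 0.0
top 50.31287135105713 [ 0.25259405 -0.0732966   1.10266008]
dock 0.72 [157.5, 109.7, 352.6, 222.2] [0.56  0.086 0.031] [ 0.453 -0.224 -0.007] [0.738 0.278 0.175]
tray_flange 0.66 [241.9, 149.4, 313.0, 207.4] [ 0.551 -0.045  0.038] [ 0.491 -0.124  0.004] [0.627 0.04  0.074]
keeper_tab 0.45 [247.5, 199.1, 259.3, 214.2] [0.481 0.009 0.04 ] [ 0.468 -0.001  0.033] [0.495 0.022 0.065]
keeper 0.43 [247.3, 199.7, 260.4, 208.6] [0.482 0.011 0.04 ] [ 0.468 -0.001  0.032] [0.495 0.024 0.065]
scene 46.114356021221376 [-0.09018016  0.83365844  0.98913276]
dock 0.7 [162.1, 183.5, 309.1, 286.2] [0.543 0.162 0.072] [ 0.453 -0.231 -0.   ] [0.755 0.23  0.176]
tray 0.86 [223.0, 188.7, 279.5, 238.5] [ 0.543 -0.034  0.046] [ 0.493 -0.182  0.007] [0.621 0.042 0.076]
tray_flange 0.9 [224.9, 189.5, 283.3, 234.0] [ 0.54  -0.039  0.044] [ 0.488 -0.15   0.006] [0.621 0.042 0.075]
keeper 0.5 [259.5, 229.6, 272.1, 236.3] [0.471 0.011 0.048] [ 0.466 -0.005  0.035] [0.495 0.023 0.068]
```

View pics/top0.png

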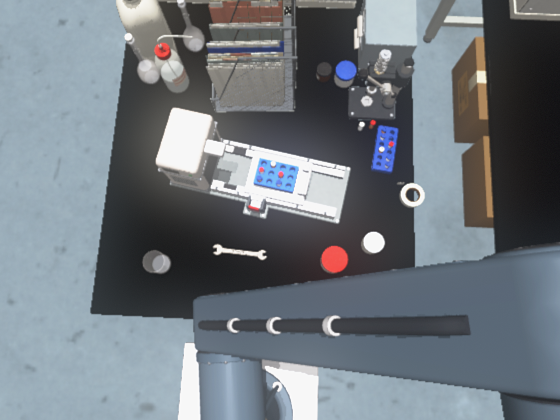

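View pics/scene0.png

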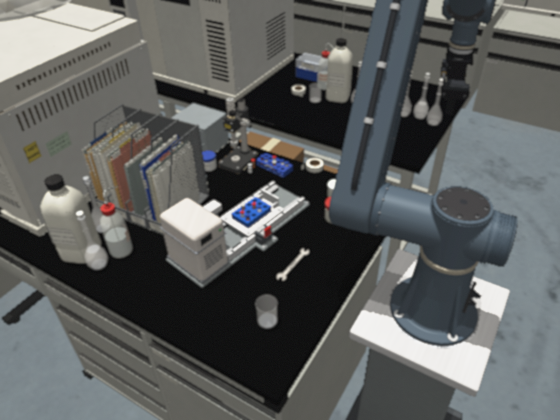

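The top view shows the head at left (187,138), the tray block around (276,175), the red keeper tab at (255,206) and the open rail ends near (345,190). The scene view agrees with this. Next I'll fit the dock and tray poses.

```bash
cat > fit.py <<'E'
from h import *
from scipy.optimize import least_squares
def rect(p): return cv2.minAreaRect((p[:,:2]*1000).astype(np.float32))
def fit(n='top',save=None):
    c=cam(n); W=pts(c); I=c['image'].astype(int); z=W[...,2]
    box=(W[...,0]>.42)&(W[...,0]<.70)&(W[...,1]>-.27)&(W[...,1]<.32)
    hd=box&(z>.160)&(z<.18)&(W[...,1]>.1)
    m=cv2.morphologyEx(hd.astype(np.uint8),cv2.MORPH_OPEN,np.ones((9,9))); print(n,'head',rect(W[m>0]),np.median(W[m>0][:,2]))
    b=box&(I[...,2]>I[...,0]+50)&(I[...,2]>90)&(z<.1)
    b=cv2.morphologyEx(b.astype(np.uint8),cv2.MORPH_CLOSE,np.ones((9,9)))>0
    b&=(np.abs(z-.056)<.008)
    print('block',rect(W[b]),np.median(W[b],0),b.sum())
    r=box&(I[...,0]>I[...,1]+60)&(W[...,0]<.52)&(z>.055)
    print('tab',r.sum(),W[r].mean(0),rect(W[r]))
    g=box&(np.abs(z-.032)<.003)
    print('guides',rect(W[g]),g.sum())
    bp=box&(z>.005)&(z<.04)
    lab,st=cv2.connectedComponentsWithStats(bp.astype(np.uint8))[1:3]
    k=1+np.argmax(st[1:,4]); print('base',rect(W[lab==k]))
    return c,W
if __name__=='__main__':
    for n in ['top','scene']:
        c,W=fit(n)
        v=cv2.resize(c['image'][90:240,140:370] if n=='top' else c['image'][170:290,150:320],None,fx=3.4,fy=3.4,interpolation=cv2.INTER_CUBIC)
        cv2.imwrite(f'pics/{n}z.png',v[...,::-1])
E
python3 fit.py
```

```text
top head ((597.7866821289062, 166.46218872070312), (97.46572875976562, 141.9264373779297), 79.13055419921875) 0.16937672323460531
block ((557.5496826171875, -38.189056396484375), (98.02667236328125, 66.65099334716797), 79.42927551269531) [ 0.55530987 -0.03825776  0.05515873] 806
tab 27 [0.47169244 0.01224953 0.06207192] ((471.8386535644531, 11.703259468078613), (24.85316276550293, 4.8853678703308105), 75.93396759033203)
guides ((544.4789428710938, -31.848724365234375), (494.37109375, 161.884521484375), 79.0904312133789) 1222
base ((552.2516479492188, 6.9334716796875), (439.28082275390625, 179.6529998779297), 79.13975524902344)
scene head ((593.8058471679688, 161.6072540283203), (106.9553451538086, 142.1728515625), 80.03298950195312) 0.170537325093754
block ((555.6583862304688, -41.930755615234375), (110.8426513671875, 70.97274780273438), 77.92770385742188) [ 0.55392712 -0.03432761  0.05674331] 483
tab 24 [0.47075254 0.01168855 0.06218421] ((470.0132141113281, 10.26491928100586), (21.17869758605957, 7.159317970275879), 68.22054290771484)
guides ((552.752685546875, 10.36492919921875), (423.17352294921875, 159.5360565185547), 80.6684341430664) 503
base ((559.6941528320312, -1.8544158935546875), (458.5212707519531, 202.22601318359375), 79.56812286376953)
```

View pics/topz.png

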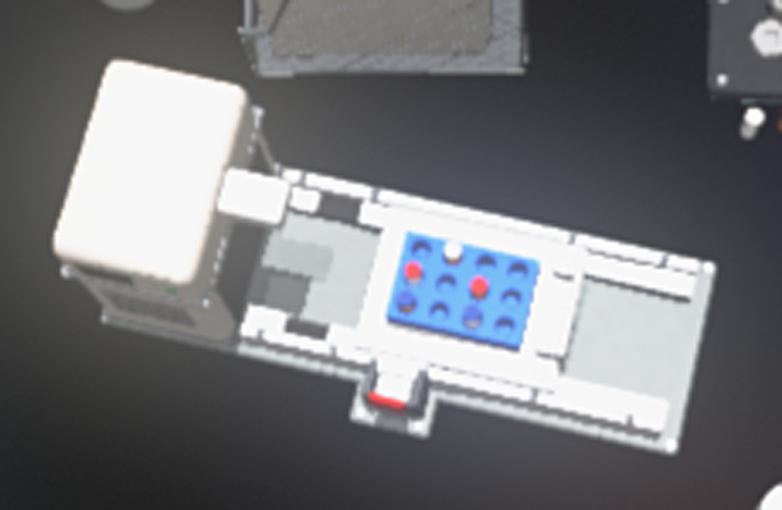

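Emit:
{"method": "send_rows", "body": {"deltas": "0 0 0 0 0 -10.3 0; 0 0 0 0 0 -10.3 0; 0 0 0 0 0 -10.3 0; 0 0 0 0 0 -10.3 0; 0 0 0 0 0 -10.3 0; 0 0 0 0 0 -10.3 0; 40 22 0 0 0 0 0; 40 22 0 0 0 0 0; 40 22 0 0 0 0 0; 40 22 0 0 0 0 0"}}

```text
time: 1.95
position: [0.3024, -0.4559, 0.2924]
tool_rot: [0.772, 0.636, -0.0, 0.0]
ft_force: [-0.9, 0.2, 0.6]
grip_width: 0.0016
grip_force: 0.0
```

```bash
cat > d.py <<'E'
from h import *
from scipy.spatial.transform import Rotation as Rn
O=np.array([.5594,-.0349]); a=np.radians(79.15); D=np.array([np.cos(a),np.sin(a)]); X=np.array([D[1],-D[0]])
def where():
    o=robot.get_obs(); R=Rn.from_quat(o['tool_rot']).as_matrix(); p=np.array(o['position'])
    r=p[:2]-O; print('t',o['time'],'tcp',p.round(4),'dock x %.1f y %.1f'%(1e3*r@X,1e3*r@D),'tipz %.1f'%(1e3*p[2]-70),'yaw',np.degrees(np.arctan2(R[1,0],R[0,0])).round(2),'zax',R[:,2].round(3),'w',o['grip_width'],'F',np.array(o['ft_force']).round(2))
if __name__=='__main__': where()
E
python3 d.py
```

```text
t 1.95 tcp [ 0.3024 -0.4559  0.2924] dock x -173.2 y -461.8 tipz 222.4 yaw 78.95 zax [ 0. -0. -1.] w 0.001591674076213059 F [-0.92  0.16  0.63]
```

Emit:
{"method": "send_rows", "body": {"deltas": "42 21.6 0 0 0 0 0; 42 21.6 0 0 0 0 0; 42 21.6 0 0 0 0 0; 42 21.6 0 0 0 0 0; 42 21.6 0 0 0 0 0; 42 21.6 0 0 0 0 0; 42 21.6 0 0 0 0 0; 42 21.6 0 0 0 0 0; 0 0 40 0 0 0 0; 0 0 40 0 0 0 0"}}

```text
time: 3.2
position: [0.5364, -0.1594, 0.2121]
tool_rot: [0.771, 0.637, 0.0, 0.001]
ft_force: [-0.6, -0.7, -0.5]
grip_width: 0.0003
grip_force: 0.0
```

```bash
python3 d.py
```

```text
t 3.2 tcp [ 0.5364 -0.1594  0.2121] dock x 0.9 y -126.6 tipz 142.1 yaw 79.1 zax [ 0.002 -0.001 -1.   ] w 0.0003356257791361946 F [-0.58 -0.71 -0.49]
```

Descend to tip z ≈ 44 mm behind the flange, then take a close look.

Emit:
{"method": "send_rows", "body": {"deltas": "0 0 30 0 0 0 0; 0 0 30 0 0 0 0; 0 0 20 0 0 0 0; 0 0 12 0 0 0 0; 0 0 6 0 0 0 0; 0 0 0 0 0 0 0"}}

```text
time: 3.95
position: [0.5356, -0.1602, 0.1144]
tool_rot: [0.772, 0.636, 0.0, 0.0]
ft_force: [0.4, -0.6, 0.3]
grip_width: 0.0004
grip_force: 0.0
```

```bash
python3 d.py
python3 - <<'E'
from h import *
out=[]
for n,(y,x,h,w) in {'top':(110,150,130,210),'scene':(170,150,130,180)}.items():
    c=cam(n); v=cv2.resize(c['image'][y:y+h,x:x+w],(560,300),interpolation=cv2.INTER_CUBIC); out.append(v)
cv2.imwrite('pics/near.png',np.vstack(out)[...,::-1])
E
```

```text
t 3.95 tcp [ 0.5356 -0.1602  0.1144] dock x 0.2 y -127.5 tipz 44.4 yaw 78.98 zax [ 0. -0. -1.] w 0.0003621843656935436 F [ 0.37 -0.61  0.29]
```

View pics/near.png

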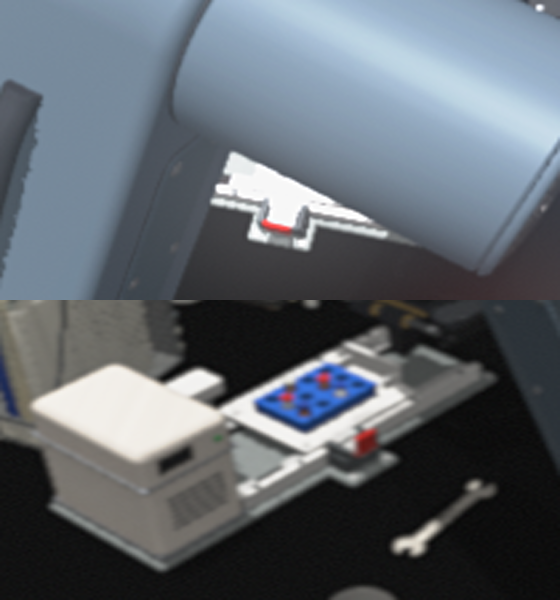

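The top view is blocked by the arm. The scene view shows the tray block (315,395 in the composite), the tab, and the fingers behind the flange. I'll approach to contact.

Emit:
{"method": "send_rows", "body": {"deltas": "8 0 0 0 0 0 0; 8 0 0 0 0 0 0; 6 0 0 0 0 0 0; 4 0 0 0 0 0 0; 3 0 0 0 0 0 0; 3 0 0 0 0 0 0; 3 0 0 0 0 0 0; 3 0 0 0 0 0 0; 3 0 0 0 0 0 0"}}

```text
time: 5.18
position: [0.5433, -0.12, 0.1142]
tool_rot: [0.772, 0.636, -0.0, 0.0]
ft_force: [-1.8, -3.4, -0.2]
grip_width: 0.0004
grip_force: 1.8
```

```bash
cat > tr.py <<'E'
from d import *
def track():
    c=cam('scene'); W=pts(c); I=c['image'].astype(int)
    b=(W[...,0]>.48)&(W[...,0]<.63)&(W[...,1]>-.15)&(W[...,1]<.13)&(I[...,2]>I[...,0]+50)&(I[...,2]>90)&(W[...,2]<.1)
    b=cv2.morphologyEx(b.astype(np.uint8),cv2.MORPH_CLOSE,np.ones((7,7)))
    n,l,s,_=cv2.connectedComponentsWithStats(b); b=l==1+np.argmax(s[1:,4])
    w=W[b]; t=w[np.abs(w[:,2]-np.nanmedian(w[:,2]))<.006]; q=(t[:,:2]-O)*1e3
    y=q@D; x=q@X
    print('block n',b.sum(),'dock y med %.1f 2..98pct %.1f %.1f'%(np.median(y),*np.percentile(y,[2,98])),'x %.1f'%np.median(x),'z %.1f'%(1e3*np.median(t[:,2])))
    r=(W[...,0]>.44)&(W[...,0]<.52)&(np.abs(W[...,1]-.01)<.05)&(I[...,0]>I[...,1]+60)&(W[...,2]>.04)&(W[...,2]<.075)
    q=(W[r][:,:2]-O)*1e3; print('tab n',r.sum(),'x %.1f y %.1f'%(np.median(q@X),np.median(q@D)))
    return c
if __name__=='__main__': where(); track()
E
python3 tr.py
```

```text
t 5.175 tcp [ 0.5433 -0.12    0.1142] dock x 0.3 y -86.6 tipz 44.2 yaw 78.97 zax [ 0. -0. -1.] w 0.0003632017824196005 F [-1.77 -3.37 -0.17]
block n 617 dock y med 10.4 2..98pct -41.7 56.1 x -4.9 z 56.9
tab n 39 x -97.0 y 29.3
```

Emit:
{"method": "send_rows", "body": {"deltas": "4 0 0 0 0 0 0; 4 0 0 0 0 0 0; 4 0 0 0 0 0 0; 4 0 0 0 0 0 0; 4 0 0 0 0 0 0; 4 0 0 0 0 0 0; 4 0 0 0 0 0 0; 4 0 0 0 0 0 0; 4 0 0 0 0 0 0; 4 0 0 0 0 0 0"}}

```text
time: 6.48
position: [0.5509, -0.0803, 0.1143]
tool_rot: [0.772, 0.636, -0.0, -0.0]
ft_force: [-1.0, -3.3, -0.2]
grip_width: 0.0007
grip_force: 1.9
```

```bash
python3 tr.py
```

```text
t 6.475 tcp [ 0.5509 -0.0803  0.1143] dock x 0.2 y -46.2 tipz 44.3 yaw 78.98 zax [-0.  0. -1.] w 0.0006505904339239176 F [-0.98 -3.31 -0.15]
block n 624 dock y med 48.0 2..98pct -2.5 95.6 x -7.8 z 56.9
tab n 41 x -96.3 y 29.9
```

Emit:
{"method": "send_rows", "body": {"deltas": "2 0 0 0 0 0 0; 2 0 0 0 0 0 0; 2 0 0 0 0 0 0; 2 0 0 0 0 0 0; 2 0 0 0 0 0 0; 2 0 0 0 0 0 0"}}

```text
time: 7.28
position: [0.5531, -0.0686, 0.1142]
tool_rot: [0.772, 0.636, -0.0, -0.0]
ft_force: [-0.6, -3.4, -0.4]
grip_width: 0.0001
grip_force: 1.9
```

```bash
python3 tr.py
```

```text
t 7.275 tcp [ 0.5531 -0.0686  0.1142] dock x 0.1 y -34.2 tipz 44.2 yaw 79.02 zax [-0. -0. -1.] w 0.00013375939287106056 F [-0.6  -3.38 -0.35]
block n 586 dock y med 55.0 2..98pct 9.9 106.9 x -8.4 z 51.9
tab n 39 x -96.0 y 28.8
```

Emit:
{"method": "send_rows", "body": {"deltas": "1 0 0 0 0 0 0; 0 0 0 0 0 0 0; 0 0 0 0 0 0 0"}}

```text
time: 7.7
position: [0.5533, -0.0679, 0.1142]
tool_rot: [0.772, 0.636, -0.0, -0.0]
ft_force: [-0.6, -3.6, 0.4]
grip_width: 0.0004
grip_force: 1.4
```

```bash
python3 tr.py
python3 - <<'E'
from h import *
c=cam('scene');cv2.imwrite('pics/s2.png',cv2.resize(c['image'][170:290,150:320],None,fx=4,fy=4,interpolation=cv2.INTER_CUBIC)[...,::-1])
E
```

```text
t 7.7 tcp [ 0.5533 -0.0679  0.1142] dock x 0.2 y -33.5 tipz 44.2 yaw 78.97 zax [-0.  0. -1.] w 0.00043189207923079474 F [-0.63 -3.62  0.41]
block n 569 dock y med 55.2 2..98pct 10.2 107.0 x -9.0 z 51.8
tab n 35 x -96.6 y 30.4
```

View pics/s2.png

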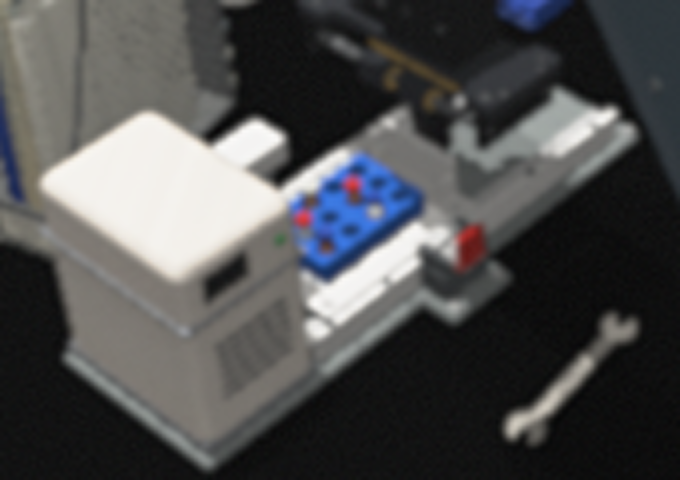

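It looks dropped and level, with the block at about (355,215). I'll back off and verify the tilt.

Emit:
{"method": "send_rows", "body": {"deltas": "-4 0 0 0 0 0 0; -12 0 0 0 0 0 0; -16 0 0 0 0 0 0; -10 0 -20 0 0 0 0; 0 0 -40 0 0 0 0; 0 0 -30 0 0 0 0; 0 -30 0 0 0 0 0; 0 -40 0 0 0 0 0; 0 -40 0 0 0 0 0; 0 -40 0 0 0 0 0"}}

```text
time: 9.05
position: [0.3968, -0.0809, 0.2045]
tool_rot: [0.772, 0.636, 0.0, 0.0]
ft_force: [0.2, -0.1, 0.5]
grip_width: 0.0004
grip_force: 0.0
```

```bash
python3 tr.py
cat > pl.py <<'E'
from d import *
from fit import rect
for n in ['scene','top']:
    c=cam(n); W=pts(c); I=c['image'].astype(int)
    q=(W[...,:2]-O)*1e3; y=q@D; x=q@X; z=W[...,2]*1e3
    b=(np.abs(x)<45)&(y>0)&(y<120)&(I[...,2]>I[...,0]+50)&(np.abs(z-53)<9)
    if b.sum()>100:
        A=np.c_[y[b]-55,x[b],np.ones(b.sum())]; s=np.linalg.lstsq(A,z[b],rcond=None)[0]; print(n,b.sum(),'slope y,x',s[:2].round(4),'z',s[2].round(1),'y',np.percentile(y[b],[1,99]).round(1),'x',np.percentile(x[b],[1,99]).round(1))
    p=(np.abs(x)>36)&(np.abs(x)<52)&(y>5)&(y<110)&(z>20)&(z<45); print('plate z',np.median(z[p]) if p.any() else None,p.sum())
    cv2.imwrite(f'pics/p_{n}.png',c['image'][...,::-1])
E
python3 pl.py
```

```text
t 9.05 tcp [ 0.3968 -0.0809  0.2045] dock x -151.0 y -75.8 tipz 134.5 yaw 78.93 zax [ 0.001 -0.    -1.   ] w 0.0004198117096264957 F [ 0.2  -0.06  0.5 ]
block n 558 dock y med 54.2 2..98pct 11.2 106.7 x -8.4 z 51.7
tab n 39 x -96.8 y 29.3
scene 412 slope y,x [0.0085 0.0119] z 51.4 y [  9.3 108.6] x [-35.9  32. ]
plate z 32.43217163984524 150
top 646 slope y,x [ 0.0015 -0.0007] z 50.4 y [ 13.  109.1] x [-32.6  31.2]
plate z 30.65210696977688 332
```

Emit:
{"method": "send_rows", "body": {"deltas": "30 0 0 0 0 0 0; 36 0 0 0 0 0 0; 30 0 0 0 0 0 0; 9.5 0 0 0 0 0 0; 0 0 30 0 0 0 0; 0 0 30 0 0 0 0; 0 0 20 0 0 0 0; 0 0 8 0 0 0 0; 0 10 0 0 0 0 0; 0 8 0 0 0 0 0"}}

```text
time: 10.45
position: [0.4378, 0.0191, 0.1169]
tool_rot: [0.772, 0.636, 0.001, 0.001]
ft_force: [-0.6, -0.2, -0.1]
grip_width: 0.0006
grip_force: 0.0
```

```bash
python3 tr.py
```

```text
t 10.45 tcp [0.4378 0.0191 0.1169] dock x -129.6 y 30.2 tipz 46.9 yaw 78.96 zax [ 0.003 -0.001 -1.   ] w 0.0005556794182316806 F [-0.57 -0.21 -0.1 ]
block n 564 dock y med 56.5 2..98pct 11.9 108.2 x -10.4 z 52.0
tab n 40 x -96.8 y 31.2
```

Emit:
{"method": "send_rows", "body": {"deltas": "0 4 0 0 0 0 0; 0 4 0 0 0 0 0; 0 3 0 0 0 0 0; 0 3 0 0 0 0 0; 0 3 0 0 0 0 0; 0 3 0 0 0 0 0; 0 3 0 0 0 0 0; 0 3 0 0 0 0 0"}}

```text
time: 11.5
position: [0.4613, 0.0148, 0.1162]
tool_rot: [0.772, 0.636, -0.0, -0.0]
ft_force: [-1.7, 0.6, 1.1]
grip_width: 0.001
grip_force: 1.0
```

```bash
python3 tr.py
```

```text
t 11.5 tcp [0.4613 0.0148 0.1162] dock x -105.7 y 30.3 tipz 46.2 yaw 78.98 zax [-0.001  0.    -1.   ] w 0.0010240713385139466 F [-1.71  0.59  1.1 ]
block n 565 dock y med 55.9 2..98pct 10.6 107.1 x -8.4 z 52.0
tab n 0 x nan y nan
  return _methods._mean(a, axis=axis, dtype=dtype,
  ret = ret.dtype.type(ret / rcount)
```

Contact made at about 2 N. I'll push on slowly.

Emit:
{"method": "send_rows", "body": {"deltas": "0 2 0 0 0 0 0; 0 2 0 0 0 0 0; 0 2 0 0 0 0 0; 0 2 0 0 0 0 0; 0 2 0 0 0 0 0"}}

```text
time: 12.18
position: [0.4713, 0.0129, 0.1162]
tool_rot: [0.772, 0.636, -0.0, -0.0]
ft_force: [-1.8, -0.1, 0.4]
grip_width: 0.0005
grip_force: 1.1
```

Emit:
{"method": "send_rows", "body": {"deltas": "0 1 0 0 0 0 0; 0 1 0 0 0 0 0; 0 1 0 0 0 0 0"}}

```text
time: 12.55
position: [0.4742, 0.0123, 0.1162]
tool_rot: [0.772, 0.636, -0.0, -0.0]
ft_force: [-1.7, 1.0, -0.4]
grip_width: 0.0005
grip_force: 1.0
```

Emit:
{"method": "send_rows", "body": {"deltas": "0 1 0 0 0 0 0; 0 1 0 0 0 0 0; 0 0 0 0 0 0 0"}}

```text
time: 12.92
position: [0.4764, 0.0119, 0.1162]
tool_rot: [0.772, 0.636, 0.0, 0.0]
ft_force: [-1.9, 1.0, -1.2]
grip_width: 0.0003
grip_force: 0.9
```

```bash
python3 tr.py 2>/dev/null
```

```text
t 12.925 tcp [0.4764 0.0119 0.1162] dock x -90.3 y 30.3 tipz 46.2 yaw 78.98 zax [ 0. -0. -1.] w 0.0002553655968298683 F [-1.9   1.03 -1.15]
block n 567 dock y med 55.8 2..98pct 11.6 107.1 x -9.3 z 51.7
tab n 0 x nan y nan
```

Emit:
{"method": "send_rows", "body": {"deltas": "0 1 0 0 0 0 0; 0 1 0 0 0 0 0; 0 1 0 0 0 0 0"}}

```text
time: 13.35
position: [0.4779, 0.0116, 0.1162]
tool_rot: [0.772, 0.636, -0.001, -0.001]
ft_force: [-4.8, 1.8, 3.1]
grip_width: 0.0002
grip_force: 2.8
```

Emit:
{"method": "send_rows", "body": {"deltas": "0 1 0 0 0 0 0; 0 1 0 0 0 0 0"}}

```text
time: 13.6
position: [0.4782, 0.0116, 0.1162]
tool_rot: [0.772, 0.636, -0.002, -0.003]
ft_force: [-8.1, 3.1, 6.9]
grip_width: 0.0005
grip_force: 4.2
```

Hard stop reached. I'll back off and verify.

Emit:
{"method": "send_rows", "body": {"deltas": "0 1 0 0 0 0 0; 0 0 0 0 0 0 0; 0 -8 0 0 0 0 0; 0 -15 0 0 0 0 0; 0 -25 0 0 0 0 0; 0 0 -30 0 0 0 0; 0 0 -40 0 0 0 0; -40 0 -20 0 0 0 0; -50 0 0 0 0 0 0; -50 0 0 0 0 0 0"}}

```text
time: 14.85
position: [0.4083, -0.119, 0.207]
tool_rot: [0.771, 0.636, 0.001, 0.002]
ft_force: [0.4, -0.7, 0.1]
grip_width: 0.0004
grip_force: 0.0
```

```bash
python3 tr.py; python3 pl.py
python3 - <<'E'
import cv2,numpy as np
a=cv2.imread('pics/p_top.png')[90:240,140:370]; b=cv2.imread('pics/p_scene.png')[170:290,150:320]
cv2.imwrite('pics/fin.png',np.vstack([cv2.resize(x,(500,300),interpolation=cv2.INTER_CUBIC) for x in(a,b)]))
E
```

```text
t 14.85 tcp [ 0.4083 -0.119   0.207 ] dock x -132.5 y -111.0 tipz 137.0 yaw 79.03 zax [ 0.003 -0.002 -1.   ] w 0.00044546469561103244 F [ 0.44 -0.68  0.11]
block n 558 dock y med 55.5 2..98pct 10.6 107.4 x -9.4 z 51.8
tab n 36 x -80.2 y 30.3
scene 415 slope y,x [0.0078 0.0122] z 51.3 y [  9.8 108. ] x [-35.1  32.6]
plate z 32.86790455813757 130
top 743 slope y,x [-0.0002 -0.0057] z 50.3 y [ 11.2 108.6] x [-32.6  30.8]
plate z 31.16108853172283 418
```

View pics/fin.png

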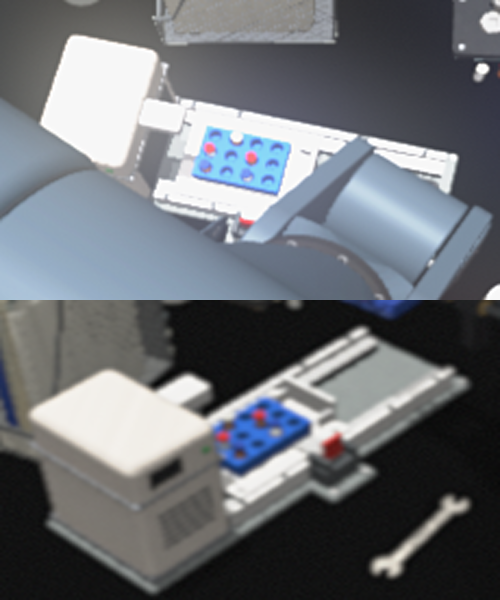

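The tray is level and seated, with its block at (242,158) in the top crop. The tab, at (332,445) in the scene crop, has moved about 17 mm to its stop, and all five vials are standing.

```bash
python3 -c "
from rig import robot
print(robot.hand_in())"
```

```text
the job is handed in; nothing more can be done
None
```

The tray is seated level in its notches, the keeper is pushed to its hard stop (about 17 mm by camera), all five vials are standing, and the job was handed in at about 15 s; no verdict was returned.

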